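# Clear the boards off the sweets box and crack its sealed lid

### The job

The airtight sweets box has sweated and needs airing, but two spacer boards were left lying on its lid: move both onto the pile of spacer boards beside the box, squared up flush with the boards already there. Then take the lid by its handle, pull up until its sticky seal gives way without letting the lid fly wide open, and hold it about 3 cm open at the front edge; finish while still holding it there. Leave the bowl, jar and scraper alone.

Things in the scene. Friction and masses are not known exactly. Their poses are not given: they have to be found in the camera images.
- sweets_box: the airtight box: a steel box 236 mm deep (x) by 280 mm wide (y), full and heavy, it does not shift; a flat metal lid, hinged along the rear (+x) side, covers it, top face level and 130 mm above the table when shut. Origin on the table under the middle of the box; its -x side is the front, towards the robot, where the lid opens; z up
- lid (a joint): opening angle of the lid, rad: 0 shut, growing as the front edge rises (about 2.4 mm per 0.01 rad; 30 mm open = 0.127). A tight silicone seal inside the front rim resists an upward pull at the handle with a peak of about 12 to 20 N at 1 to 4 mm of rise, more if jerked, and has let go by 12 mm; after that only the lid's weight is felt, about 4 N at the handle. Let go, the lid drops back onto the seal
- lid_handle: bow handle on the lid near its front edge: a round steel bar 10 mm thick, 110 mm long, level along the box's y, on a foot at each end, open underneath. Origin at the middle of the bar's axis: 34 mm above the lid's top face (164 mm above the table when shut), 90 mm in front of the middle of the box, 208 mm in front of and 44 mm above the hinge line; y along the bar, z up when shut. Moves with the lid
- lid_hinge (a point): middle of the lid's hinge line at the rear of the box, 118 mm behind the middle of the box, 120 mm above the table; the hinge runs along the box's y
- lid_front (a point): middle of the lid's front edge, 236 mm in front of the hinge, 123 mm above the table when shut; its rise is how far the lid is open
- board_a: a small white plastic spacer board, a plain flat slab 160 x 50 x 14 mm, 110 g; origin at the centre of its underside, x along the 160 mm length, z up; starts lying on the lid, on its +y half, long side roughly front to back
- board_b: a small white plastic spacer board, a plain flat slab 160 x 50 x 14 mm, 110 g; origin at the centre of its underside, x along the 160 mm length, z up; starts lying on the lid, on its -y half, long side roughly front to back
- pile_top: a small white plastic spacer board, a plain flat slab 160 x 50 x 14 mm, 110 g; origin at the centre of its underside, x along the 160 mm length, z up; the uppermost of the three boards already in the pile beside the box; its upper face is 42 mm above the table
- pile_mid: a small white plastic spacer board, a plain flat slab 160 x 50 x 14 mm, 110 g; origin at the centre of its underside, x along the 160 mm length, z up; the middle one of the three boards in the pile, exactly under pile_top
- pile_bottom: a small white plastic spacer board, a plain flat slab 160 x 50 x 14 mm, 110 g; origin at the centre of its underside, x along the 160 mm length, z up; the lowest of the three boards in the pile, flat on the table, exactly under the others
- bowl: bystander: round steel bowl, 130 mm across, 55 mm high, origin under its centre
- jar: bystander: brown glass jar with white cap, 68 mm across, 105 mm high, beyond the box, origin under its centre
- scraper: bystander: bench scraper lying on the table, steel blade 120 mm wide with a wooden handle 130 x 26 x 24 mm; origin under the handle's middle, blade towards its +x to 105 mm
Things that resemble listed ones, but are neither listed nor needed, are in the scene too. Leave any orange look-alike of the board_a alone. Leave any purple look-alike of the board_b alone.

How it is judged (in metres and radians):
On the way, in this order (a step that is already met when the one before it is completed fails the run):
1. both boards from the lid lie squarely on the pile, let go, with the lid still shut (horizontal distance between each of board_a, board_b, pile_mid, pile_bottom and pile_top below 0.01 m and angle between the x axis of each of board_a, board_b, pile_mid, pile_bottom and the x axis of pile_top, either way round below 0.12 rad and angle between each of board_a, board_b, pile_mid, pile_bottom's own z axis and vertical below 0.08 rad and z of pile_mid in the frame of pile_top between -0.018 and -0.01 m and z of pile_bottom in the frame of pile_top between -0.032 and -0.024 m and height (world z) of pile_bottom below 0.004 m and horizontal distance between board_a and board_b below 0.01 m and ((z of board_a in the frame of pile_top between 0.01 and 0.018 m and z of board_b in the frame of pile_top between 0.024 and 0.032 m) or (z of board_b in the frame of pile_top between 0.01 and 0.018 m and z of board_a in the frame of pile_top between 0.024 and 0.032 m)) and contact force between each of board_a, board_b and the fingers below 0.3 N and value of joint lid below 0.03 rad), for 0.2 s.
2. the seal has given way and the lid is held a little open by its handle (value of joint lid between 0.075 and 0.195 rad and contact force between the fingers and lid_handle above 1 N), for 0.2 s.
At the end, for the whole second after the job is handed in: The five boards form one pile on the table, each level (0.08 rad) and square with pile_top (centres within 10 mm, lengths within 0.12 rad), let go; and the lid is held still by its handle in the fingers, its front edge 18 to 46 mm open (lid joint 0.075 to 0.195 rad) (all of step 2 and horizontal distance between each of board_a, board_b, pile_mid, pile_bottom and pile_top below 0.01 m and angle between the x axis of each of board_a, board_b, pile_mid, pile_bottom and the x axis of pile_top, either way round below 0.12 rad and angle between each of board_a, board_b, pile_mid, pile_bottom's own z axis and vertical below 0.08 rad and z of pile_mid in the frame of pile_top between -0.018 and -0.01 m and z of pile_bottom in the frame of pile_top between -0.032 and -0.024 m and height (world z) of pile_bottom below 0.004 m and horizontal distance between board_a and board_b below 0.01 m and ((z of board_a in the frame of pile_top between 0.01 and 0.018 m and z of board_b in the frame of pile_top between 0.024 and 0.032 m) or (z of board_b in the frame of pile_top between 0.01 and 0.018 m and z of board_a in the frame of pile_top between 0.024 and 0.032 m)) and contact force between each of board_a, board_b and the fingers below 0.3 N and velocity of joint lid between -0.05 and 0.05 rad/s); the arm keeps its last pose, push and grip.
It fails at once if the lid flies wide open (front edge more than about 80 mm up) (value of joint lid above 0.34 rad).
It fails at once if the steel bowl is pushed more than 30 mm from its place (distance of bowl from where it was at the start of the episode above 0.03 m).
It fails at once if the glass jar is pushed more than 30 mm from its place (distance of jar from where it was at the start of the episode above 0.03 m).
It fails at once if the bench scraper is pushed more than 30 mm from its place (distance of scraper from where it was at the start of the episode above 0.03 m).
It also fails if it takes over 67 s, if anything falls off the work surface, if the arm or the gripper's body presses on something with over 40 N, if the wrist force passes 120 N, or if a joint passes its speed limit or range.

### The arm

A 6-joint arm with a two-finger parallel gripper is mounted at the origin on the work surface. World frame = base frame: x ahead of the robot, y to its left, z up, the work surface at z = 0. Lengths are in m, angles in degrees, forces in N, time in s.
With the tool pointing down it reaches from about 0.25 to 0.8 m from the base axis. Payload 8.5 kg.
Tool frame: the origin (TCP) lies on the centre line of the jaws, within the pads' length; the fingertips stand r.tips_ahead ahead of it and the grasp point (between the pads) is the TCP (r.tips_ahead is the distance from the TCP to the fingertips, in m); x points along the fingers, y is the direction in which the jaws open and shut, and the axes are right-handed (so a half turn about x gives the same grasp; the last joint's range is limited). The gripper opens to 85 mm and grips with 20 to 120 N. Pads are 22 mm wide; open, the fingers measure 114 mm over their backs; the gripper's body (76 mm by 85 mm) begins 54 mm behind the grasp point. The pads swing forward as they close: fully open they stand 13 mm farther back than shut.
Start: joints at [77.006, 13.648, -0.773, 75.585, 0, 90], TCP at [0.118, 0.512, 0.25] pointing down, gripper open.
Joint ranges: [-152.45, 152.45], [-59.26, 108.67], [-65.41, 83.53], [-104.44, 129.93], [-82.83, 76.93], [-180, 180]. Speed limits (degrees/s): [127.2, 127.2, 159.86, 180, 180, 180].

### API

Orientations are given as [roll, pitch, yaw] about the fixed x, y, z axes, in that order (R = Rz(yaw) Ry(pitch) Rx(roll)).
In Python, from rig import r gives the robot as it stands.
- The arm moves only by the tool jog_arm, never from a script. Its argument "series" is one flat list of numbers, 4 for each row, row after row: the shift along the tool's x, y, z in cm, then the turn about the tool's x in rad. A call has 1 to 12 rows; each row shifts and turns the commanded pose from where the row before left it, along the tool's axes as they then stand; what a row does not reach is not made up. A row lasts 1/8 s, in which the tool goes at most 62.5 mm and 10.7 degrees, less where a joint would pass 70% of its speed; a pose out of reach is approached as far as the arm can. A call with a gripper value outside its range is refused whole. "fingers" is the closure, from 0 (fully open) to 1 (shut), set as the call begins (left out, the last holds). The fingers move at their own pace and stop on an object; "force" is the grip in N (left out, the last holds). Time passes only in rows, so rows that do not move let the fingers close. It gives the time, the measured TCP pose, the force and the opening at its end, in the units of the state.
- r.observe(): the state, without advancing time (a new reading comes with each control period).
- r.read_camera(name): name is "scene" or "side" or "wrist"; returns (picture, depth): 400x640x3 uint8, blue, green, red; 400x640 float32, m along the optical axis (not along the pixel's ray), 0 where there is no reading.
- r.get_calibration(name): a dict with "mtx" (3x3 intrinsics, pixels), "xyz" and "attitude" of the camera in the world. Camera axes: x right, y up, looking along -z (the intrinsics and any distortion apply to the point x, -y, -z); pixel columns grow to the right and rows downward; lengths in m; the calibration is good to about 2 mm. A picture is of the moment at which its call begins: read the wrist's pose just before it. get_calibration takes no time and is no camera call; for the wrist camera it gives the pose at the moment of the call.
- r.finish_job(): hands the job in, once; it reports no verdict.
The state is a dict: "t": time; "joint_pos": joint angles; "joint_velocities": joint speeds; "joint_efforts": joint torques, N m; "eef_pos": TCP position; "orientation": TCP orientation; "wrist_force": force on the tool from outside, world axes, zero at the start; "ft_torque": the same for the moment, N m; "gripper_width": opening from 0.0 (shut) to 1.0 (fully open).
Only numpy, scipy, OpenCV 4.12 (cv2) and the standard library are available. Lean on these libraries where they do the work, as an engineer would, in place of code of your own. Each camera call takes 0.05 s, during which the arm holds its last target.

## Working session

There is one attempt and no reset: what is moved stays moved. The work goes in short steps, Python scripts to look and compute and a tool call to move; the robot and the scene stay as the last step left them, time stands still between calls to the robot, and variables do not carry over. Pictures are saved under pics/ and viewed, and the job is handed in when it is done.

Besides the shell and the picture viewer there is one more tool, called after "Request:" as name(argument=value, ...) on one line, values as JSON. jog_arm: Moves the arm, as the interface text tells. Its arguments: {"type":"object","properties":{"series":{"type":"array"},"fingers":{"type":"number"},"force":{"type":"number"}},"required":["series"]}

```bash
ls; mkdir -p pics
python3 - <<'E'
from rig import r
import cv2
s=r.observe(); print(s); print(r.tips_ahead)
for n in ("scene","side","wrist"):
    p,d=r.read_camera(n); cv2.imwrite(f"pics/{n}0.png",p)
    import numpy as np; np.save(f"pics/{n}0.npy",d)
    print(n,r.get_calibration(n))
E
```

```text
pics
{'t': 0.0, 'joint_pos': array([ 7.70049225e+01,  1.36815468e+01, -8.18045150e-01,  7.55825681e+01,
        2.31149557e-04,  9.00024575e+01]), 'joint_velocities': array([-0.00654225,  0.02071033,  0.01073799,  0.03542691,  0.0839493 ,
        0.00297927]), 'joint_efforts': array([-3.23513550e-04, -5.38777256e+01,  3.46441305e+01,  1.83649018e-02,
        8.85664031e-05,  1.18436094e-05]), 'eef_pos': array([0.11796768, 0.5111797 , 0.2496647 ]), 'orientation': array([ -90.15873835,   89.91783966, -103.15627343]), 'wrist_force': array([ 0.27008125, -0.82932957,  0.95790095]), 'ft_torque': array([-0.02054667, -0.05813222,  0.01021191]), 'gripper_width': 1.0026977121468874}
0.019
scene {'mtx': array([[495.25589917,   0.        , 324.52135435],
       [  0.        , 495.25589917, 204.77943908],
       [  0.        ,   0.        ,   1.        ]]), 'xyz': array([1.39376149, 0.22743503, 1.12606506]), 'attitude': array([ 40.53211635,  -0.40757237, 105.05430558])}
side {'mtx': array([[517.49546119,   0.        , 322.38687856],
       [  0.        , 517.49546119, 204.93290419],
       [  0.        ,   0.        ,   1.        ]]), 'xyz': array([ 0.01453279, -1.11150494,  1.08236655]), 'attitude': array([ 51.35437204,  -0.30667327, -26.76725976])}
wrist {'mtx': array([[328.99581345,   0.        , 315.64264497],
       [  0.        , 328.99581345, 198.3180406 ],
       [  0.        ,   0.        ,   1.        ]]), 'xyz': array([0.04950328, 0.52707929, 0.37318632]), 'attitude': array([-1.63258792e+01,  5.83873658e-02,  7.70399196e+01])}
```

View pics/scene0.png

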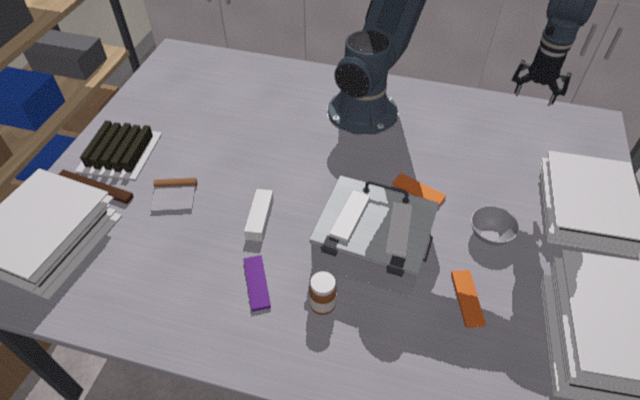

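View pics/side0.png

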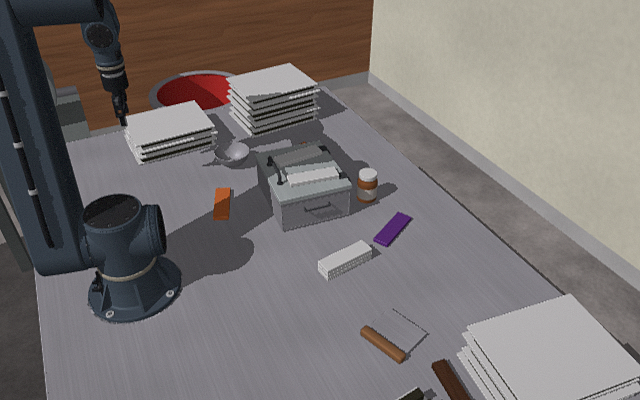

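View pics/wrist0.png

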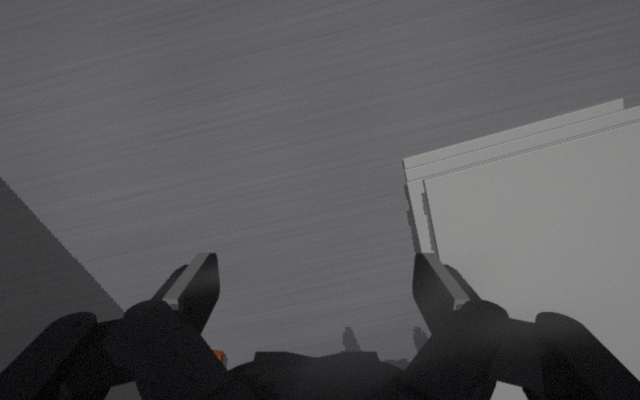

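Scene image: the box lid is at (375,225) with its handle at (385,187). One board lies at (350,215), on the -y half (board_b). Another, in shadow, is at (400,225), on the +y half (board_a). The pile is at (258,215). Look-alikes are the orange boards at (418,188) and (467,298) and the purple one at (257,283). Bystanders are the bowl (495,226), jar (322,292) and scraper (175,190).

```bash
cat > h.py <<'E'
import numpy as np, cv2
from scipy.spatial.transform import Rotation as R
def cloud(d,c):
    K=c["mtx"]; v,u=np.mgrid[:d.shape[0],:d.shape[1]]
    P=np.stack([(u-K[0,2])/K[0,0]*d, -(v-K[1,2])/K[1,1]*d, -d],-1)
    Rm=R.from_euler('xyz',c["attitude"],degrees=True).as_matrix()
    return P@Rm.T+c["xyz"]
def onplane(uv,c,z):
    K=c["mtx"]; uv=np.atleast_2d(uv).astype(float)
    D=np.stack([(uv[:,0]-K[0,2])/K[0,0],-(uv[:,1]-K[1,2])/K[1,1],-np.ones(len(uv))],-1)
    D=D@R.from_euler('xyz',c["attitude"],degrees=True).as_matrix().T
    return c["xyz"]+D*((z-c["xyz"][2])/D[:,2])[:,None]
def proj(P,c):
    K=c["mtx"]; Q=(np.atleast_2d(P)-c["xyz"])@R.from_euler('xyz',c["attitude"],degrees=True).as_matrix()
    return np.stack([K[0,0]*Q[:,0]/-Q[:,2]+K[0,2], K[1,1]*-Q[:,1]/-Q[:,2]+K[1,2]],-1)
def rect(P):
    (c,s,a)=cv2.minAreaRect((P[:,:2]*1000).astype(np.float32))
    if s[0]<s[1]: a+=90; s=s[::-1]
    return np.round(c,1),np.round(s,1),round((a+90)%180-90,2)
E
python3 - <<'E'
from rig import r
from h import *
for n,(u0,u1,v0,v1) in dict(scene=(300,450,165,280),side=(250,360,130,235)).items():
    p=cv2.imread(f"pics/{n}0.png")[v0:v1,u0:u1]
    cv2.imwrite(f"pics/{n}_crop0.png",cv2.resize(p,None,fx=5,fy=5,interpolation=cv2.INTER_CUBIC))
# heights
for n,pts in dict(scene=[(350,215),(400,225),(374,240),(258,205),(262,195),(420,230),(385,184),(200,240)],side=[(300,178),(345,258),(310,150),(350,240)]).items():
    d=np.load(f"pics/{n}0.npy"); W=cloud(d,r.get_calibration(n))
    for u,v in pts: print(n,(u,v),W[v,u].round(4))
d=np.load("pics/scene0.npy"); W=cloud(d,r.get_calibration("scene"))
for name,(u0,u1,v0,v1),(z0,z1) in [("b",(325,378,188,245),(.138,.152)),("a",(380,418,195,265),(.138,.152)),("lid",(300,450,165,280),(.122,.152)),("pile",(235,285,180,245),(.036,.048))]:
    w=W[v0:v1,u0:u1].reshape(-1,3); w=w[(w[:,2]>z0)&(w[:,2]<z1)]
    print(name,len(w),rect(w),np.median(w,0).round(4))
E
```

```text
scene (350, 215) [0.5959 0.0879 0.1427]
scene (400, 225) [0.5942 0.2172 0.1426]
scene (374, 240) [0.6468 0.1621 0.1279]
scene (258, 205) [ 0.5463 -0.191   0.0395]
scene (262, 195) [ 0.506  -0.1934  0.0386]
scene (420, 230) [0.587  0.2688 0.1307]
scene (385, 184) [0.4851 0.1563 0.1643]
scene (200, 240) [ 0.6825 -0.3176  0.0026]
side (300, 178) [0.5468 0.0873 0.1418]
side (345, 258) [ 0.5549 -0.1961  0.0403]
side (310, 150) [0.6428 0.215  0.1443]
side (350, 240) [ 6.279e-01 -9.780e-02 -5.000e-04]
b 984 (array([580.5,  88.2]), array([186.3,  51.4]), -8.67) [0.5976 0.0866 0.1442]
a 1030 (array([590.7, 207.5]), array([184.7,  64.7]), 3.11) [0.6068 0.2156 0.1442]
lid 7916 (array([588. , 152.9]), array([280.4, 250.3]), 84.68) [0.6015 0.1582 0.1313]
pile 782 (array([ 564.6, -182.6]), array([164.6,  50.8]), 7.69) [ 0.5707 -0.1811  0.0423]
```

```bash
python3 -c "
import cv2,numpy as np
a=cv2.imread('pics/scene_crop0.png');print(a.shape)"
```

```text
(575, 750, 3)
```

View pics/scene_crop0.png

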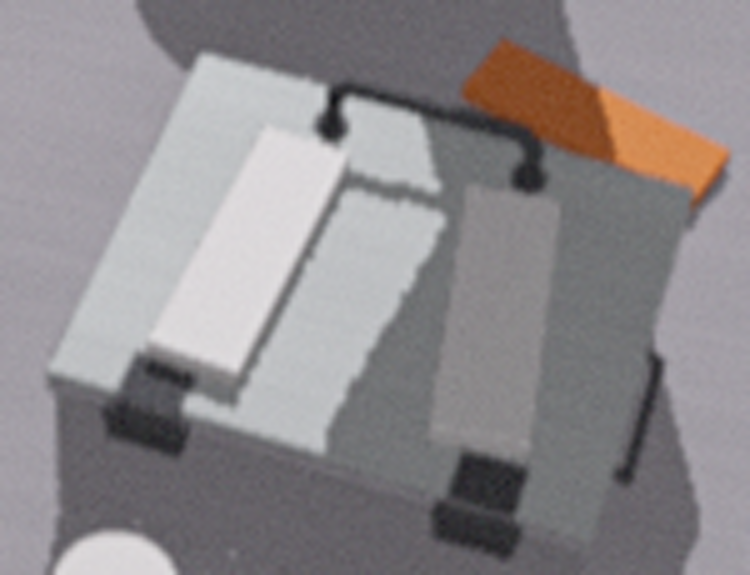

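View pics/side_crop0.png

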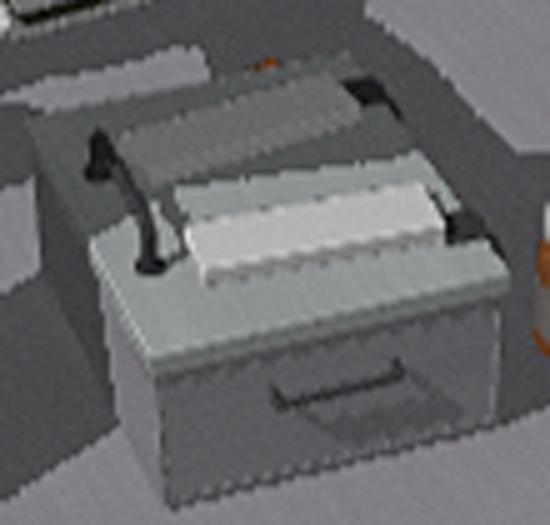

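```bash
cat >> h.py <<'E'
def toolR(s): return R.from_euler('xyz',s["orientation"],degrees=True).as_matrix()
def plan(s,target,yaw):
    """tool shifts (cm) to target and turn (rad) so tool y lies along world yaw (deg) (mod 180)"""
    M=toolR(s); d=M.T@(np.array(target)-s["eef_pos"])*100
    y=M[:,1]; cur=np.degrees(np.arctan2(y[1],y[0])); e=(yaw-cur+90)%180-90
    # tool x is down: turn about +x = negative world yaw
    sg=-1 if M[2,0]<0 else 1
    print("tool shift cm",d.round(2),"turn rad (shortest)",round(sg*np.radians(e),4),"cur y-yaw",round(cur,2),"tool x",M[:,0].round(3),"z",M[:,2].round(3))
    # position shift in axes AFTER turn
    a=sg*np.radians(e); T=M@R.from_rotvec([a,0,0]).as_matrix()
    print("shift after turn cm",(T.T@(np.array(target)-s["eef_pos"])*100).round(2))
E
python3 - <<'E'
from rig import r
from h import *
plan(r.observe(),(0.5,0.13,0.33),90-5)
E
```

```text
tool shift cm [ -7.99 -28.57  45.8 ] turn rad (shortest) -0.1395 cur y-yaw 77.01 tool x [-0.    -0.001 -1.   ] z [ 0.974 -0.225 -0.   ]
shift after turn cm [ -7.99 -34.66  41.38]
```

Request:
jog_arm(series=[-3,0,0,-0.14,-0.55,-3.85,4.6,0,-0.55,-3.85,4.6,0,-0.55,-3.85,4.6,0,-0.55,-3.85,4.6,0,-0.55,-3.85,4.6,0,-0.55,-3.85,4.6,0,-0.55,-3.85,4.6,0,-0.55,-3.85,4.6,0,-0.55,-3.85,4.6,0,0,0,0,0], fingers=0)

```text
t: 1.52
eef_pos: [0.5028, 0.1276, 0.3291]
orientation: [-105.7, 90.0, -110.9]
wrist_force: [-0.1, 0.2, 0.5]
gripper_width: 0.997
```

```bash
cat > look.py <<'E'
import sys
from rig import r
from h import *
def snap(name,tag):
    c=r.get_calibration(name); p,d=r.read_camera(name)
    cv2.imwrite(f"pics/{name}_{tag}.png",p); np.savez(f"pics/{name}_{tag}.npz",d=d,**c)
    return p,d,c
def load(name,tag):
    z=np.load(f"pics/{name}_{tag}.npz"); return cv2.imread(f"pics/{name}_{tag}.png"),z["d"],{k:z[k] for k in("mtx","xyz","attitude")}
E
python3 - <<'E'
from look import *
s=r.observe(); print(s["t"],s["eef_pos"],s["orientation"],s["wrist_force"])
p,d,c=snap("wrist","1"); print(c)
E
```

```text
1.525 [0.50279484 0.12758566 0.32914864] [-105.69621668   89.95325263 -110.9492061 ] [-0.12511423  0.22585479  0.4909342 ]
{'mtx': array([[328.99581345,   0.        , 315.64264497],
       [  0.        , 328.99581345, 198.3180406 ],
       [  0.        ,   0.        ,   1.        ]]), 'xyz': array([0.4327836 , 0.13383807, 0.45253527]), 'attitude': array([-1.63131790e+01,  4.54517120e-02,  8.47798957e+01])}
```

View pics/wrist_1.png

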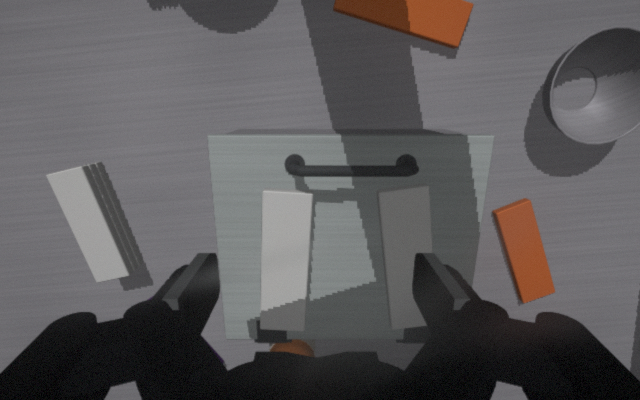

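Run:
```python
from look import *
p,d,c=load("wrist","1"); W=cloud(d,c)
for u,v in [(285,215),(285,300),(408,215),(230,250),(340,240),(355,168),(75,200),(110,270),(20,300)]: print((u,v),W[v,u].round(4))
g=cv2.cvtColor(p,cv2.COLOR_BGR2GRAY)
def blob(box,z0,z1,zp,name):
    u0,u1,v0,v1=box; m=np.zeros(g.shape,np.uint8); q=W[v0:v1,u0:u1,2]; m[v0:v1,u0:u1]=((q>z0)&(q<z1))*255
    m=cv2.morphologyEx(m,cv2.MORPH_OPEN,np.ones((5,5)))
    cs,_=cv2.findContours(m,cv2.RETR_EXTERNAL,cv2.CHAIN_APPROX_NONE); k=max(cs,key=cv2.contourArea)
    P=onplane(k[:,0,:],c,zp); print(name,cv2.contourArea(k),rect(P)); return k
o=p.copy()
for b in [((245,325,175,340),.1365,.15,.144,"b"),((370,430,170,340),.1365,.15,.144,"a"),((30,150,150,300),.035,.05,.042,"pile"),((200,500,120,345),.122,.15,.13,"lid")]:
    cv2.drawContours(o,[blob(*b)],-1,(0,0,255),1)
cv2.imwrite("pics/o1.png",o[100:400])
```

```text
(285, 215) [0.5373 0.0935 0.1434]
(285, 300) [0.6332 0.0822 0.1438]
(408, 215) [0.5487 0.2154 0.1427]
(230, 250) [0.5754 0.0287 0.131 ]
(340, 240) [0.5751 0.1465 0.1299]
(355, 168) [0.4916 0.1631 0.1662]
(75, 200) [ 0.5259 -0.1889  0.0433]
(110, 270) [ 0.6301 -0.1719  0.0414]
(20, 300) [ 6.889e-01 -3.584e-01 -3.000e-04]
b 6543.5 (array([591.5,  86.2]), array([160.9,  49.6]), -8.82)
a 5301.0 (array([599.7, 214. ]), array([161. ,  50.5]), 3.15)
pile 4322.5 (array([ 565. , -180.4]), array([159.2,  54.5]), 7.85)
lid 49710.5 (array([586.1, 153.1]), array([278.4, 240.6]), 84.78)
```

View pics/o1.png

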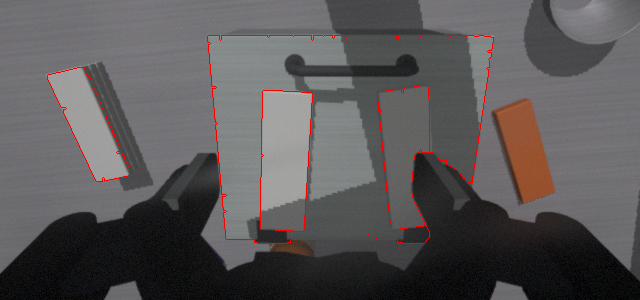

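Run:
```python
from look import *
p,d,c=load("wrist","1"); W=cloud(d,c); T=toolR(r.observe()); e=r.observe()["eef_pos"]
Q=(W-e)@T*1000
for (u0,u1,v0,v1) in [(150,225,240,330),(405,470,240,330)]:
    q=Q[v0:v1,u0:u1].reshape(-1,3); q=q[(q[:,0]<60)&(q[:,0]>-80)]
    print(len(q), np.percentile(q[:,0],[90,97,99,99.9]).round(1), q[q[:,0]>np.percentile(q[:,0],95)].mean(0).round(1))
plan(r.observe(),(0.5915,0.0862,0.21),81.2)
```

```text
3970 [-2.7  2.4  4.7  5.9] [  3.  -44.6   1.3]
3521 [-1.8  2.6  4.6  6. ] [ 3.2 41.6  1.5]
tool shift cm [11.9  -3.43  9.38] turn rad (shortest) 0.0632 cur y-yaw 84.82 tool x [-0.001 -0.    -1.   ] z [ 0.996 -0.09  -0.001]
shift after turn cm [11.9  -2.83  9.57]
```

Request:
jog_arm(series=[3,0,0,0.063,3,-0.94,3.19,0,3,-0.94,3.19,0,2.9,-0.95,3.19,0,0,0,0,0,0,0,0,0])

```text
t: 2.33
eef_pos: [0.59, 0.0891, 0.2112]
orientation: [-179.4, 90.0, 172.1]
wrist_force: [0.3, -0.6, -0.2]
gripper_width: 0.999
```

Run:
```python
from look import *
plan(r.observe(),(0.5915,0.0862,0.147),81.2)
p,d,c=snap("wrist","2")
```

```text
tool shift cm [ 6.42 -0.27  0.2 ] turn rad (shortest) 0.0047 cur y-yaw 81.47 tool x [-0.001  0.    -1.   ] z [ 0.989 -0.148 -0.001]
shift after turn cm [ 6.42 -0.27  0.2 ]
```

View pics/wrist_2.png

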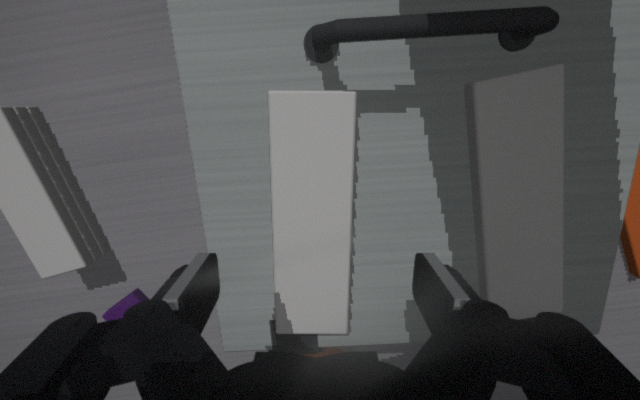

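The white board at (313,210) sits between the fingers and is parallel to them. Descending.

Request:
jog_arm(series=[2,-0.27,0.2,0.005,2,0,0,0,1.4,0,0,0,1,0,0,0,0,0,0,0,0,0,0,0])

```text
t: 3.12
eef_pos: [0.5927, 0.0853, 0.1474]
orientation: [12.1, 90.0, 3.3]
wrist_force: [0.4, 0.2, -0.5]
gripper_width: 1.002
```

Run:
```python
from look import *
s=r.observe(); print(s["wrist_force"])
plan(s,(0.5915,0.0862,0.147),81.2)
```

```text
[ 0.44735729  0.18131809 -0.46536235]
tool shift cm [ 0.04  0.07 -0.13] turn rad (shortest) -0.0011 cur y-yaw 81.13 tool x [ 0.001  0.    -1.   ] z [ 0.988 -0.154  0.001]
shift after turn cm [ 0.04  0.07 -0.13]
```

Request:
jog_arm(series=[0,0,0,0,0,0,0,0,0,0,0,0,0,0,0,0,0,0,0,0,0,0,0,0], fingers=1, force=45)

```text
t: 3.88
eef_pos: [0.5926, 0.0852, 0.1474]
orientation: [10.4, 90.0, 1.5]
wrist_force: [-1.0, -0.3, 5.6]
gripper_width: 0.572
```

Request:
jog_arm(series=[-1,0,0,0,-3,0,0,0,-5,0,0,0,-4,0,0,0,0,0,0,0,0,0,0,0])

```text
t: 4.62
eef_pos: [0.5922, 0.0851, 0.2762]
orientation: [-154.7, 90.0, -163.6]
wrist_force: [0.9, 0.3, -0.9]
gripper_width: 0.573
```

Run:
```python
from look import *
s=r.observe(); print(s["wrist_force"])
p,d,c=snap("wrist","3")
plan(s,(0.50,-0.12,0.28),97.8)
```

```text
[ 0.8588434   0.26689594 -0.87058797]
tool shift cm [ -0.37 -21.69  -5.94] turn rad (shortest) -0.291 cur y-yaw 81.13 tool x [-0.001 -0.    -1.   ] z [ 0.988 -0.154 -0.001]
shift after turn cm [ -0.37 -19.07 -11.92]
```

View pics/wrist_3.png

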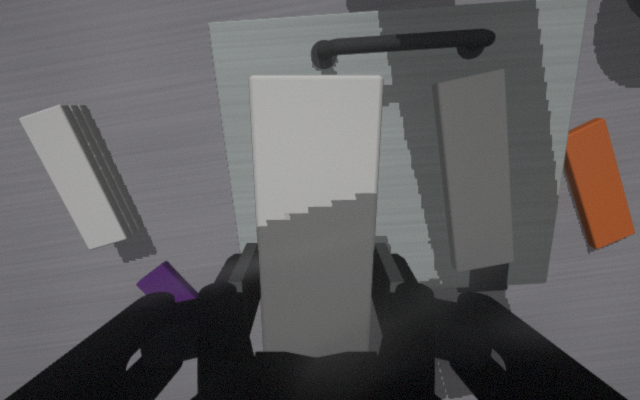

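```bash
cat >> look.py <<'E'
def held(tag,ztop):
    """yaw from side edges and centre from front edge of the board held, tool frame"""
    p,d,c=load("wrist",tag); W=cloud(d,c)
    m=((abs(W[...,2]-ztop)<.006)).astype(np.uint8)*255; m[235:]=0; m[:,:200]=0; m[:,440:]=0
    m=cv2.morphologyEx(m,cv2.MORPH_OPEN,np.ones((5,5)))
    cs,_=cv2.findContours(m,cv2.RETR_EXTERNAL,cv2.CHAIN_APPROX_NONE); k=max(cs,key=cv2.contourArea)[:,0,:].astype(float)
    v0=k[:,1].min(); u0,u1=k[:,0].min(),k[:,0].max(); um=(u0+u1)/2
    mid=k[(k[:,1]>v0+8)&(k[:,1]<225)]
    L=onplane(mid[mid[:,0]<um],c,ztop); Rr=onplane(mid[mid[:,0]>um]+[1,0],c,ztop)
    F=onplane(k[(k[:,1]<v0+8)&(k[:,0]>u0+12)&(k[:,0]<u1-12)],c,ztop)
    def fit(P):
        f=cv2.fitLine(P[:,:2].astype(np.float32),cv2.DIST_HUBER,0,.01,.01).ravel(); 
        return f[2:],f[:2]*(1 if f[0]>0 else -1)
    (pl,dl),(pr,dr)=fit(L),fit(Rr); pf,df=fit(F)
    dd=(dl+dr)/np.linalg.norm(dl+dr); n=np.array([-dd[1],dd[0]])
    mid0=(pl@n+pr@n)/2; width=pr@n-pl@n
    cen=n*mid0+dd*((pf@dd)+.08)
    return cen,np.degrees(np.arctan2(dd[1],dd[0])),width,[np.degrees(np.arctan2(x[1],x[0])) for x in(dl,dr,df)]
E
python3 - <<'E'
from look import *
s=r.observe(); cen,y,w,a=held("3",.2728)
print(cen,y,w,a); T=toolR(s); off=T.T@np.r_[cen-s["eef_pos"][:2],0]
print("tool off mm",off*1000,"tool yaw", np.degrees(np.arctan2(T[1,1],T[0,1]))-90)
E
```

```text
[0.5925138  0.08512345] -8.787732 0.049099803 [np.float32(-8.71724), np.float32(-8.858225), np.float32(81.16308)]
tool off mm [-0.00112448  0.09118956  0.58578503] tool yaw -8.86888417626021
```

Run:
```python
from look import *
for n,t,(u0,u1,v0,v1) in [("wrist","1",(30,150,150,300)),("wrist","3",(10,160,90,270))]:
    p,d,c=load(n,t); W=cloud(d,c); g=cv2.cvtColor(p,cv2.COLOR_BGR2GRAY)
    m=np.zeros(g.shape,np.uint8); m[v0:v1,u0:u1]=((g[v0:v1,u0:u1]>135)*255)
    m=cv2.morphologyEx(m,cv2.MORPH_OPEN,np.ones((5,5)))
    cs,_=cv2.findContours(m,cv2.RETR_EXTERNAL,cv2.CHAIN_APPROX_NONE); k=max(cs,key=cv2.contourArea)
    print(n,t,rect(onplane(k[:,0,:],c,.042)), np.median(W[m>0][:,2]))
    o=p.copy(); cv2.drawContours(o,[k],-1,(0,0,255),1); cv2.imwrite(f"pics/op{t}.png",cv2.resize(o[v0-20:v1+20,0:u1+20],None,fx=3,fy=3))
p=cv2.imread("pics/scene0.png"); c=r.get_calibration("scene"); g=cv2.cvtColor(p,cv2.COLOR_BGR2GRAY)
cv2.imwrite("pics/scp.png",cv2.resize(p[175:255,230:290],None,fx=7,fy=7,interpolation=cv2.INTER_CUBIC))
```

```text
wrist 1 (array([ 564.5, -182.8]), array([158.7,  48.4]), 7.85) 0.04191686517118959
wrist 3 (array([ 565.1, -183.1]), array([157.7,  48.2]), 7.92) 0.041831527750262554
```

View pics/op3.png

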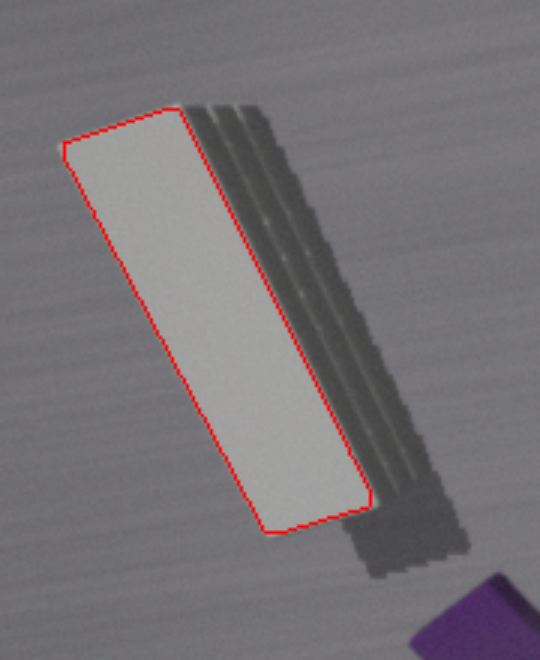

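View pics/scp.png

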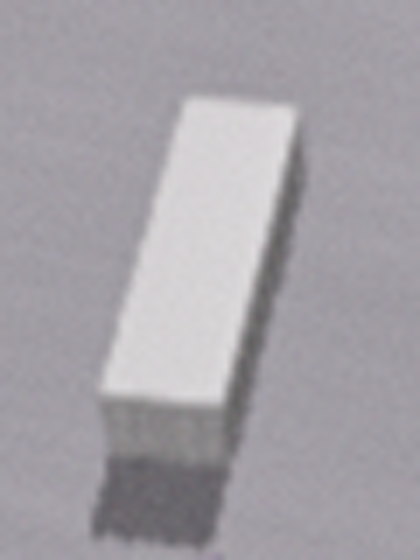

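Run:
```python
from look import *
plan(r.observe(),(0.5645,-0.183,0.15),97.9)
```

```text
tool shift cm [ 12.58 -26.91   1.45] turn rad (shortest) -0.2927 cur y-yaw 81.13 tool x [-0.002 -0.    -1.   ] z [ 0.988 -0.154 -0.002]
shift after turn cm [ 12.58 -26.18  -6.38]
```

Request:
jog_arm(series=[0,0,0,-0.146,0,0,0,-0.146,0,-4.36,-1.06,0,0,-4.36,-1.06,0,0,-4.36,-1.06,0,0,-4.36,-1.06,0,0,-4.36,-1.06,0,2,-4.36,-1.06,0,5,0,0,0,5.5,0,0,0,0,0,0,0,0,0,0,0])

```text
t: 6.18
eef_pos: [0.5657, -0.1827, 0.1531]
orientation: [-36.0, 90.0, -28.2]
wrist_force: [0.3, 0.2, -0.1]
gripper_width: 0.575
```

Run:
```python
from look import *
s=r.observe(); plan(s,(0.5645,-0.183,0.060),97.9); T=toolR(s); print(s["eef_pos"])
p,d,c=snap("wrist","4")
cen,y,w,a=held("4",s["eef_pos"][2]-.0034); print(y,w,T.T@np.r_[cen-s["eef_pos"][:2],0]*1000)
```

```text
tool shift cm [ 9.31 -0.01 -0.13] turn rad (shortest) -0.0005 cur y-yaw 97.87 tool x [ 0.001 -0.    -1.   ] z [0.991 0.137 0.001]
shift after turn cm [ 9.31 -0.01 -0.13]
[ 0.56572208 -0.18270605  0.15306732]
7.944179 0.04904671 [ 2.30763656e-04 -2.48878993e-01  2.70458297e-01]
```

View pics/wrist_4.png

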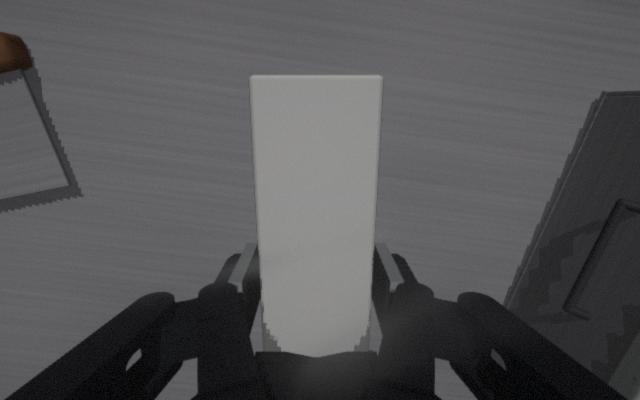

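Request:
jog_arm(series=[4,0,-0.1,0,3,0,0,0,1.5,0,0,0,0.6,0,0,0,0,0,0,0,0,0,0,0,0,0,0,0])

```text
t: 7.1
eef_pos: [0.5647, -0.183, 0.0616]
orientation: [-29.6, 89.9, -21.7]
wrist_force: [-0.3, -0.8, -1.0]
gripper_width: 0.568
```

Run:
```python
from look import *
s=r.observe(); plan(s,(0.5645,-0.183,0.060),97.9); print(s["eef_pos"],s["wrist_force"])
```

```text
tool shift cm [ 0.16 -0.   -0.02] turn rad (shortest) -0.0007 cur y-yaw 97.86 tool x [ 0.001 -0.    -1.   ] z [0.991 0.137 0.001]
shift after turn cm [ 0.16 -0.   -0.02]
[ 0.56468679 -0.18297281  0.06163884] [-0.26372159 -0.75741197 -0.98451609]
```

Request:
jog_arm(series=[0.1,0,0,0,0.1,0,0,0,0,0,0,0,0,0,0,0])

```text
t: 7.6
eef_pos: [0.5643, -0.1828, 0.0595]
orientation: [-32.4, 90.0, -24.5]
wrist_force: [-1.3, -0.5, 6.3]
gripper_width: 0.572
```

Request:
jog_arm(series=[0,0,0,0,0,0,0,0,0,0,0,0,0,0,0,0,-2,0,0,0,-5,0,0,0,-6,0,0,0,-6,0,0,0,0,0,0,0], fingers=0)

```text
t: 8.72
eef_pos: [0.5662, -0.1834, 0.2541]
orientation: [-26.4, 89.5, -18.5]
wrist_force: [0.6, 0.7, -0.5]
gripper_width: 1.0
```

Run:
```python
from look import *
s=r.observe(); print(s["eef_pos"],s["gripper_width"])
p,d,c=snap("wrist","5"); W=cloud(d,c)
for u,v in [(315,150),(315,230),(315,290)]: print(W[v,u])
plan(s,(0.5997,0.214,0.26),90+3.2)
```

```text
[ 0.5662195  -0.18342245  0.25405481] 1.0004720550699147
[ 0.54282214 -0.18854823  0.05573485]
[ 0.62633597 -0.17701988  0.05499534]
[ 0.72360827 -0.16383253  0.01365463]
tool shift cm [-0.68 38.91  8.76] turn rad (shortest) 0.0813 cur y-yaw 97.86 tool x [ 0.008 -0.003 -1.   ] z [0.991 0.137 0.008]
shift after turn cm [-0.68 39.49  5.57]
```

View pics/wrist_5.png

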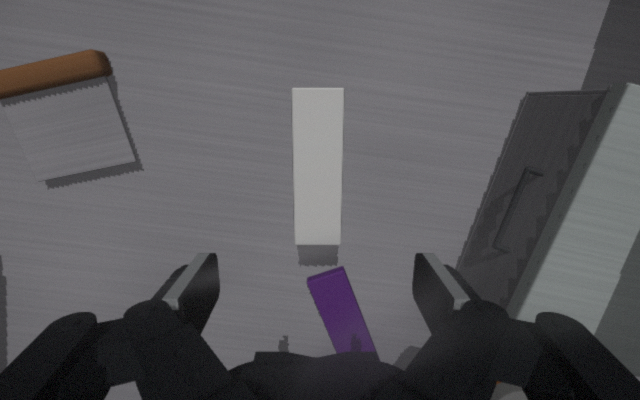

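Run:
```python
from look import *
p,d,c=load("wrist","5"); W=cloud(d,c); g=cv2.cvtColor(p,cv2.COLOR_BGR2GRAY)
m=np.zeros(g.shape,np.uint8); m[70:275,280:360]=(g[70:275,280:360]>135)*255
m=cv2.morphologyEx(m,cv2.MORPH_OPEN,np.ones((5,5)))
cs,_=cv2.findContours(m,cv2.RETR_EXTERNAL,cv2.CHAIN_APPROX_NONE); k=max(cs,key=cv2.contourArea)
print(rect(onplane(k[:,0,:],c,.056)))
cv2.imwrite("pics/c5.png",cv2.resize(p[70:280,270:370],None,fx=2.8,fy=2.8,interpolation=cv2.INTER_CUBIC))
```

```text
(array([ 563. , -183.5]), array([156.2,  48.3]), 7.89)
```

View pics/c5.png

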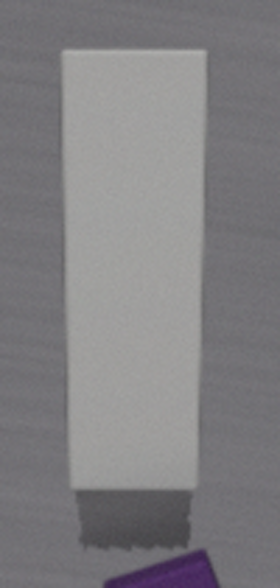

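Request:
jog_arm(series=[-2,0,0,0.081,-2,5,0.7,0,0,5,0.7,0,0,5,0.7,0,0,5,0.7,0,0,5,0.7,0,0,5,0.7,0,0,5,0.7,0,1,4.5,0.7,0,2,0,0,0,0,0,0,0])

```text
t: 10.15
eef_pos: [0.5966, 0.2149, 0.2557]
orientation: [-161.8, 89.7, -158.5]
wrist_force: [0.1, -0.4, -0.5]
gripper_width: 1.004
```

Run:
```python
from look import *
s=r.observe(); print(s["eef_pos"],s["gripper_width"])
p,d,c=snap("wrist","6"); W=cloud(d,c)
m=((W[...,2]>.1375)&(W[...,2]<.15)).astype(np.uint8)*255; m[:,:260]=0; m[:,390:]=0; m[:75]=0;m[345:]=0
m=cv2.morphologyEx(m,cv2.MORPH_OPEN,np.ones((5,5)))
cs,_=cv2.findContours(m,cv2.RETR_EXTERNAL,cv2.CHAIN_APPROX_NONE); k=max(cs,key=cv2.contourArea)
print(rect(onplane(k[:,0,:],c,.144)))
plan(s,(0.5997,0.214,0.147),90+3.2)
```

```text
[0.59660338 0.21490629 0.2557335 ] 1.0035530962077293
(array([600.9, 215. ]), array([158.4,  49.5]), 3.17)
tool shift cm [10.87 -0.09  0.36] turn rad (shortest) 0.0014 cur y-yaw 93.28 tool x [-0.005 -0.002 -1.   ] z [ 0.998  0.057 -0.005]
shift after turn cm [10.87 -0.09  0.36]
```

View pics/wrist_6.png

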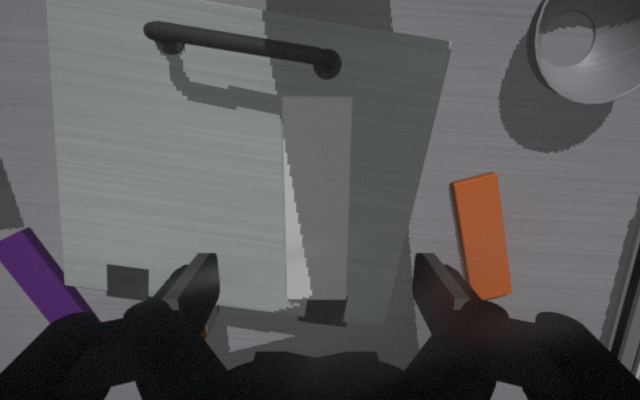

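Board_a at (320,200) is centred between the fingers and parallel to them. The pile with board_b on it looks flush. Descending.

Request:
jog_arm(series=[4,-0.05,0.4,0,3,0,0,0,2,0,0,0,1.2,0,0,0,0.6,0,0,0,0,0,0,0,0,0,0,0])

```text
t: 11.08
eef_pos: [0.6024, 0.2146, 0.1517]
orientation: [13.8, 89.9, 17.0]
wrist_force: [-0.2, 0.6, 0.3]
gripper_width: 1.001
```

Run:
```python
from look import *
s=r.observe(); print(s["wrist_force"]); plan(s,(0.6003,0.2145,0.147),93.2)
```

```text
[-0.23259582  0.55218746  0.27666073]
tool shift cm [ 0.47  0.   -0.21] turn rad (shortest) 0.0003 cur y-yaw 93.22 tool x [ 0.001  0.    -1.   ] z [0.998 0.056 0.001]
shift after turn cm [ 0.47  0.   -0.21]
```

Request:
jog_arm(series=[0.3,0,-0.2,0,0.1,0,0,0,0,0,0,0,0,0,0,0])

```text
t: 11.58
eef_pos: [0.6, 0.2144, 0.1468]
orientation: [-58.6, 90.0, -55.4]
wrist_force: [0.5, 0.1, 0.3]
gripper_width: 1.0
```

Request:
jog_arm(series=[0,0,0,0,0,0,0,0,0,0,0,0,0,0,0,0,0,0,0,0,0,0,0,0], fingers=1, force=45)

```text
t: 12.32
eef_pos: [0.6001, 0.2144, 0.1471]
orientation: [7.3, 90.0, 10.6]
wrist_force: [-0.9, -0.9, 4.7]
gripper_width: 0.572
```

Request:
jog_arm(series=[-1,0,0,0,-3,0,0,0,-5,0,0,0,-4,0,0,0,0,0,0,0,0,0,0,0])

```text
t: 13.08
eef_pos: [0.5997, 0.2142, 0.276]
orientation: [-157.4, 89.9, -154.2]
wrist_force: [-1.3, 0.4, -2.0]
gripper_width: 0.572
```

Run:
```python
from look import *
s=r.observe(); T=toolR(s); print(s["eef_pos"])
p,d,c=snap("wrist","7"); W=cloud(d,c); print(W[150,315],W[200,315])
cen,y,w,a=held("7",s["eef_pos"][2]-.0034); print(y,w,a,T.T@np.r_[cen-s["eef_pos"][:2],0]*1000)
plan(s,(0.5645,-0.183,0.17),97.9)
```

```text
[0.59970822 0.21423577 0.27601937]
[0.54718666 0.21063602 0.27283353] [0.56732566 0.21176884 0.27243457]
3.2361262 0.04920143 [np.float32(3.2572954), np.float32(3.2149572), np.float32(-86.74842)] [-1.60322633e-03 -2.02790036e-01  1.63512157e+00]
tool shift cm [ 10.62 -39.46  -5.74] turn rad (shortest) -0.0817 cur y-yaw 93.22 tool x [-0.001 -0.    -1.   ] z [ 0.998  0.056 -0.001]
shift after turn cm [ 10.62 -38.86  -8.94]
```

View pics/wrist_7.png

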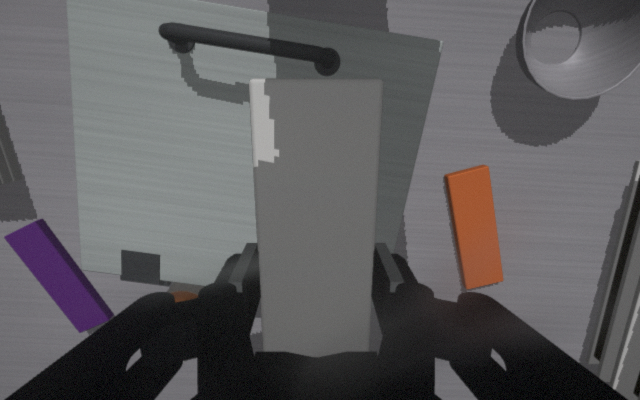

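Request:
jog_arm(series=[0,0,0,-0.082,0,-4.86,-1.13,0,0,-4.86,-1.13,0,0,-4.86,-1.13,0,0,-4.86,-1.13,0,0,-4.86,-1.13,0,0,-4.86,-1.13,0,1,-4.86,-1.13,0,2,-4.84,-1.13,0,4,0,0,0,3,0,0,0,0,0,0,0])

```text
t: 14.62
eef_pos: [0.5617, -0.1825, 0.1735]
orientation: [155.0, 89.6, 162.9]
wrist_force: [0.1, -0.2, -1.3]
gripper_width: 0.573
```

Run:
```python
from look import *
s=r.observe(); print(s["eef_pos"]); plan(s,(0.563,-0.1832,0.074),97.9)
```

```text
[ 0.56169959 -0.18251936  0.17352685]
tool shift cm [ 9.95 -0.11  0.18] turn rad (shortest) -0.0001 cur y-yaw 97.9 tool x [-0.007  0.002 -1.   ] z [ 0.99   0.137 -0.006]
shift after turn cm [ 9.95 -0.11  0.18]
```

Request:
jog_arm(series=[4,-0.05,0.1,0,3,0,0,0,1.5,0,0,0,0.8,0,0,0,0,0,0,0,0,0,0,0,0,0,0,0])

```text
t: 15.5
eef_pos: [0.5655, -0.1835, 0.0847]
orientation: [-30.3, 89.9, -22.4]
wrist_force: [0.0, -0.9, -0.8]
gripper_width: 0.574
```

Run:
```python
from look import *
s=r.observe(); print(s["eef_pos"],s["wrist_force"]); plan(s,(0.563,-0.1832,0.0735),97.9)
```

```text
[ 0.56549153 -0.18354609  0.08469501] [ 0.01035953 -0.85508685 -0.8487401 ]
tool shift cm [ 1.12  0.07 -0.24] turn rad (shortest) 0.0003 cur y-yaw 97.91 tool x [ 0.001 -0.001 -1.   ] z [0.99  0.138 0.001]
shift after turn cm [ 1.12  0.07 -0.24]
```

Request:
jog_arm(series=[0.6,0.06,-0.24,0,0.3,0,0,0,0,0,0,0,0,0,0,0,0,0,0,0])

```text
t: 16.12
eef_pos: [0.5627, -0.1832, 0.0749]
orientation: [-60.9, 90.0, -53.0]
wrist_force: [-0.3, -0.2, -1.4]
gripper_width: 0.573
```

Run:
```python
from look import *
s=r.observe(); print(s["eef_pos"],s["wrist_force"]); plan(s,(0.563,-0.1832,0.0735),97.9)
```

```text
[ 0.56265167 -0.18315429  0.07491274] [-0.32976749 -0.16722224 -1.40858618]
tool shift cm [ 0.14 -0.01  0.03] turn rad (shortest) 0.0003 cur y-yaw 97.92 tool x [ 0. -0. -1.] z [0.99  0.138 0.   ]
shift after turn cm [ 0.14 -0.01  0.03]
```

Request:
jog_arm(series=[0.1,0,0.03,0,0.05,0,0,0,0,0,0,0])

```text
t: 16.5
eef_pos: [0.5628, -0.183, 0.0733]
orientation: [-153.5, 90.0, -145.5]
wrist_force: [-0.3, 0.1, -0.8]
gripper_width: 0.568
```

Request:
jog_arm(series=[0,0,0,0,0,0,0,0,0,0,0,0,0,0,0,0,-2,0,0,0,-5,0,0,0,-6,0,0,0,-5,0,0,0,0,0,0,0], fingers=0)

```text
t: 17.62
eef_pos: [0.5646, -0.1836, 0.2577]
orientation: [-26.8, 89.6, -18.9]
wrist_force: [0.1, 0.4, -1.7]
gripper_width: 1.001
```

Run:
```python
from look import *
s=r.observe(); print(s["eef_pos"],s["gripper_width"])
p,d,c=snap("wrist","8"); snap("scene","8"); p2,d2,c2=snap("side","8")
W=cloud(d,c); print(W[150,315])
cv2.imwrite("pics/c8.png",np.hstack([cv2.resize(p[70:270,260:380],(360,600)),cv2.resize(cv2.imread("pics/scene_8.png")[165:255,230:290],(400,600),interpolation=cv2.INTER_CUBIC)]))
cv2.imwrite("pics/s8.png",cv2.resize(p2[230:290,305:385],None,fx=8,fy=8,interpolation=cv2.INTER_CUBIC))
```

```text
[ 0.56455606 -0.18362915  0.25770795] 1.000724518964314
[ 0.53925619 -0.18886146  0.07117113]
```

View pics/c8.png

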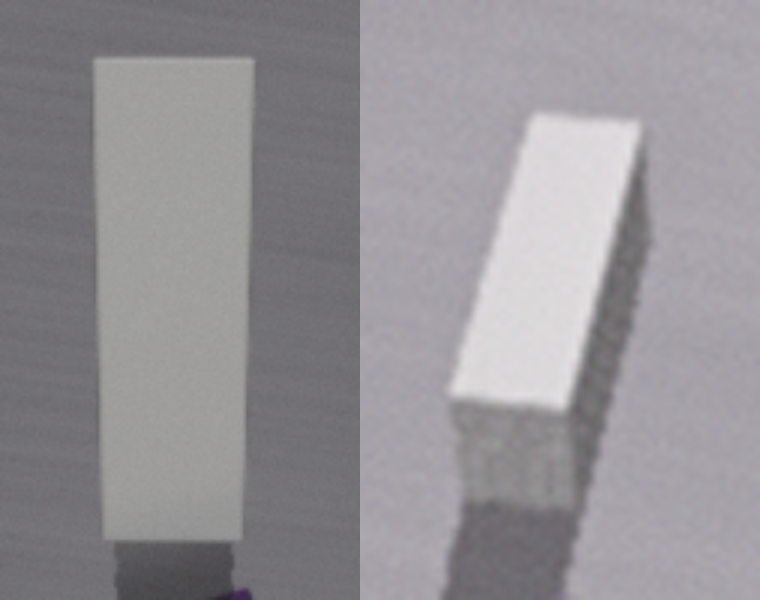

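View pics/s8.png

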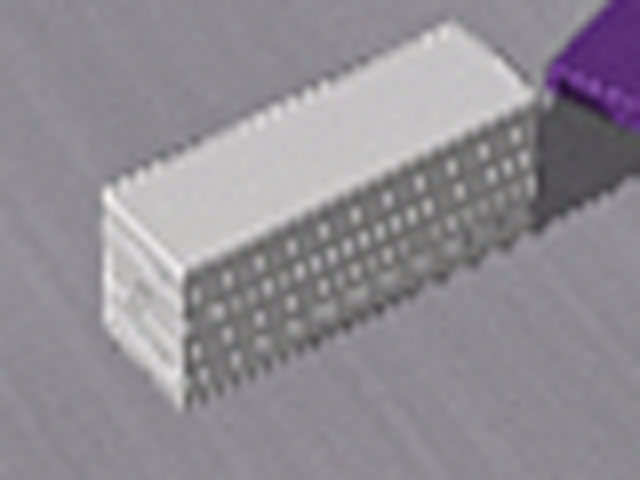

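The pile is flush from wrist, scene and side views, with its top at about 0.070 m. Next I measure the handle.

Run:
```python
from look import *
for t,(u0,u1,v0,v1) in [("1",(280,430,145,190)),("6",(130,350,10,90)),("7",(150,350,10,90)),("3",(300,500,20,75))]:
    p,d,c=load("wrist",t); W=cloud(d,c); g=cv2.cvtColor(p,cv2.COLOR_BGR2GRAY)
    m=np.zeros(g.shape,np.uint8); m[v0:v1,u0:u1]=(((W[v0:v1,u0:u1,2]>.155)&(W[v0:v1,u0:u1,2]<.18))*255)
    m=cv2.morphologyEx(m,cv2.MORPH_OPEN,np.ones((3,3)))
    cs,_=cv2.findContours(m,cv2.RETR_EXTERNAL,cv2.CHAIN_APPROX_NONE); k=max(cs,key=cv2.contourArea)
    print(t,rect(onplane(k[:,0,:],c,.166)),np.percentile(W[m>0][:,2],95))
s=r.observe(); print(s["joint_pos"].round(1)); plan(s,(0.4964,0.161,0.26),174.8)
```

```text
1 (array([493.2, 160.5]), array([115.2,  10.8]), 84.79) 0.1694483727785591
6 (array([495.3, 163.6]), array([114.7,  10.5]), 84.83) 0.16942254759333836
7 (array([495.5, 163.7]), array([114.4,  10.7]), 84.65) 0.16943675788675985
3 (array([495. , 159.2]), array([114.3,  10.8]), 84.76) 0.16945067093591512
[-18.   20.3   9.   78.8  -0.  -25.9]
tool shift cm [-0.74 34.97 -1.81] turn rad (shortest) -1.3419 cur y-yaw 97.92 tool x [-0.001  0.    -1.   ] z [ 0.99   0.138 -0.001]
shift after turn cm [-0.74  9.7  33.65]
```

Request:
jog_arm(series=[-0.1,0,0,-0.168,0,0,0,-0.168,0,0,0,-0.168,0,0,0,-0.168,0,0,0,-0.168,0,0,0,-0.168,0,0,0,-0.168,0,0,0,-0.166,0,0,0,0])

```text
t: 18.9
eef_pos: [0.5622, -0.1829, 0.2527]
orientation: [79.8, 89.8, 164.5]
wrist_force: [0.8, 0.9, 0.1]
gripper_width: 1.003
```

Run:
```python
from look import *
s=r.observe(); print(s["joint_pos"].round(1)); plan(s,(0.495,0.1615,0.26),174.8)
```

```text
[ -18.    20.3    9.1   78.9   -0.  -102.8]
tool shift cm [-0.69  9.85 33.68] turn rad (shortest) -0.001 cur y-yaw 174.75 tool x [-0.003  0.001 -1.   ] z [0.092 0.996 0.001]
shift after turn cm [-0.69  9.82 33.68]
```

Request:
jog_arm(series=[-0.1,1.4,4.81,0,-0.1,1.4,4.81,0,-0.1,1.4,4.81,0,-0.1,1.4,4.81,0,-0.1,1.4,4.81,0,-0.1,1.4,4.81,0,-0.1,1.4,4.81,0,0,0,0,0,0,0,0,0])

```text
t: 20.02
eef_pos: [0.4954, 0.161, 0.2606]
orientation: [129.7, 89.9, -145.6]
wrist_force: [0.9, -0.2, 0.2]
gripper_width: 0.998
```

Run:
```python
from look import *
s=r.observe(); print(s["joint_pos"].round(1),s["eef_pos"])
p,d,c=snap("wrist","9"); W=cloud(d,c)
m=((W[...,2]>.155)&(W[...,2]<.18)).astype(np.uint8)*255; m[:,:225]=0;m[:,410:]=0
m=cv2.morphologyEx(m,cv2.MORPH_OPEN,np.ones((3,3)))
cs,_=cv2.findContours(m,cv2.RETR_EXTERNAL,cv2.CHAIN_APPROX_NONE); k=max(cs,key=cv2.contourArea)
P=onplane(k[:,0,:],c,.166); print(rect(P), cv2.boundingRect(k))
plan(s,(0.495,0.1615,0.164),174.8)
```

```text
[ 18.   13.1   0.   77.   -0.  -66.7] [0.49540015 0.16103792 0.26063281]
(array([494.3, 159.2]), array([114.7,   9.6]), 85.01) (311, 122, 15, 159)
tool shift cm [9.66 0.03 0.05] turn rad (shortest) -0.0015 cur y-yaw 174.71 tool x [-0.001 -0.001 -1.   ] z [ 0.092  0.996 -0.001]
shift after turn cm [9.66 0.03 0.05]
```

View pics/wrist_9.png

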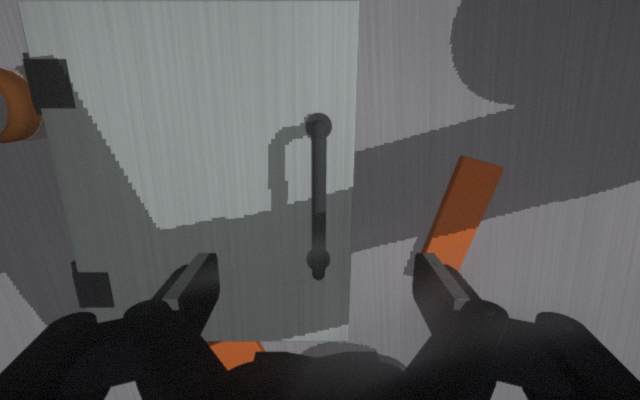

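The handle bar at (318,195) is vertical in the image and midway between the fingers. Descending onto it.

Request:
jog_arm(series=[3,0,0,0,3,0,0,0,2,0,0,0,1.2,0,0,0,0.4,0,0,0,0,0,0,0,0,0,0,0])

```text
t: 20.95
eef_pos: [0.4961, 0.1612, 0.166]
orientation: [-71.8, 89.9, 13.0]
wrist_force: [0.6, 0.5, 0.3]
gripper_width: 1.001
```

Run:
```python
from look import *
s=r.observe(); print(s["wrist_force"],s["eef_pos"]); plan(s,(0.495,0.1615,0.163),174.8)
```

```text
[0.59551733 0.46444348 0.27989469] [0.49613936 0.16119552 0.16601326]
tool shift cm [0.3  0.12 0.02] turn rad (shortest) -0.0 cur y-yaw 174.8 tool x [ 0.001  0.    -1.   ] z [0.091 0.996 0.   ]
shift after turn cm [0.3  0.12 0.02]
```

Request:
jog_arm(series=[0.2,0.12,0,0,0,0,0,0,0,0,0,0])

```text
t: 21.32
eef_pos: [0.4945, 0.1613, 0.1634]
orientation: [-97.8, 90.0, -12.9]
wrist_force: [-0.1, 0.9, -0.3]
gripper_width: 1.0
```

Request:
jog_arm(series=[0,0,0,0,0,0,0,0,0,0,0,0,0,0,0,0,0,0,0,0,0,0,0,0,0,0,0,0,0,0,0,0], fingers=1, force=110)

```text
t: 22.32
eef_pos: [0.4934, 0.1613, 0.1635]
orientation: [85.7, 89.9, 170.5]
wrist_force: [-5.3, 1.3, 5.5]
gripper_width: 0.077
```

Run:
```python
from look import *
s=r.observe(); print(s["wrist_force"],s["eef_pos"],s["gripper_width"]*85)
M=toolR(s); print(M)
import numpy as np
for th in (.01,.03,.06,.09,.127):
    dx=(-208*np.cos(th)+44*np.sin(th)+208)/10; dz=(44*np.cos(th)+208*np.sin(th)-44)/10
    print(th,"boxx cm",dx.round(2),"up",dz.round(2))
```

```text
[-5.27737878  1.29399785  5.54447563] [0.49343915 0.16131561 0.16347345] 6.534293002798337
[[-1.79088232e-03 -9.95914297e-01  9.02856869e-02]
 [ 2.98755783e-04  9.02852948e-02  9.95915898e-01]
 [-9.99998352e-01  1.81054155e-03  1.35844817e-04]]
0.01 boxx cm 0.05 up 0.21
0.03 boxx cm 0.14 up 0.62
0.06 boxx cm 0.3 up 1.24
0.09 boxx cm 0.48 up 1.85
0.127 boxx cm 0.72 up 2.6
```

Request:
jog_arm(series=[-0.08,0,0,0,-0.08,0,0,0,-0.08,0,0,0,-0.08,-0.03,0,0,-0.08,0,0,0,-0.08,-0.03,0,0])

```text
t: 23.08
eef_pos: [0.494, 0.1612, 0.1665]
orientation: [102.2, 89.8, -173.0]
wrist_force: [-3.0, 4.1, -21.9]
gripper_width: 0.079
```

Run:
```python
from look import *
s=r.observe(); print(s["wrist_force"],s["eef_pos"],s["gripper_width"]*85)
```

```text
[ -2.95776054   4.05649264 -21.9244632 ] [0.4939978  0.161186   0.16647754] 6.721086962087881
```

Request:
jog_arm(series=[-0.08,-0.02,0,0,-0.08,-0.02,0,0,-0.08,-0.02,0,0,-0.08,-0.02,0,0,-0.08,-0.02,0,0,-0.08,-0.02,0,0,0,0,0,0])

```text
t: 23.95
eef_pos: [0.4956, 0.1611, 0.1731]
orientation: [95.2, 89.9, 180.0]
wrist_force: [-7.1, 2.1, -3.4]
gripper_width: 0.082
```

Run:
```python
from look import *
s=r.observe(); print(s["wrist_force"],s["eef_pos"],s["gripper_width"]*85)
```

```text
[-7.06467585  2.05144572 -3.39750786] [0.49563758 0.16107318 0.1731159 ] 6.980550159546189
```

Request:
jog_arm(series=[-0.15,-0.045,0,0,-0.15,-0.045,0,0,-0.15,-0.045,0,0,-0.15,-0.045,0,0,-0.15,-0.045,0,0,-0.15,-0.045,0,0,-0.15,-0.045,0,0,-0.15,-0.045,0,0,-0.15,-0.045,0,0,-0.15,-0.045,0,0,0,0,0,0,0,0,0,0])

```text
t: 25.45
eef_pos: [0.5, 0.1607, 0.1882]
orientation: [91.1, 89.9, 176.0]
wrist_force: [-6.5, 2.7, -3.4]
gripper_width: 0.078
```

Run:
```python
from look import *
s=r.observe(); print(s["wrist_force"],s["eef_pos"],s["gripper_width"]*85)
snap("scene","10"); p,d,c=snap("side","10"); pw,dw,cw=snap("wrist","10")
cv2.imwrite("pics/s10.png",cv2.resize(p[120:240,230:380],None,fx=5,fy=5,interpolation=cv2.INTER_CUBIC))
# lid plane tilt from side and wrist depth
ax=np.array([np.cos(np.radians(-5.2)),np.sin(np.radians(-5.2))]); hinge=np.array([.588,.153])+.118*ax
for n in("scene","side","wrist"):
    _,d,c=load(n,"10"); W=cloud(d,c).reshape(-1,3)
    q=W[:,:2]-hinge; X=q@ax; Y=q@np.array([-ax[1],ax[0]])
    k=(X<-.02)&(X>-.225)&(abs(Y)<.13)&(W[:,2]>.12)&(W[:,2]<.13+np.tan(.25)*-X+.01)&(d.ravel()>0)
    X,Y,Z=X[k],Y[k],W[k,2]
    if len(Z)<50: print(n,len(Z)); continue
    for _ in range(8):
        a=np.polyfit(X,Z,1); res=Z-np.polyval(a,X); g=abs(res)<max(.002,1.5*np.median(abs(res))); X,Z=X[g],Z[g]
    print(n,len(Z),"lid angle",-np.arctan(a[0]),"res",np.std(res[g]))
```

```text
[-6.47496744  2.73628535 -3.37331256] [0.50000868 0.16066563 0.18817671] 6.671210335885867
scene 4172 lid angle 0.12656124832709362 res 0.0010439008829534508
side 1395 lid angle 0.13057744328236998 res 0.0010314966697983477
wrist 73889 lid angle 0.1241424291887562 res 0.0005395144988547486
```

View pics/s10.png

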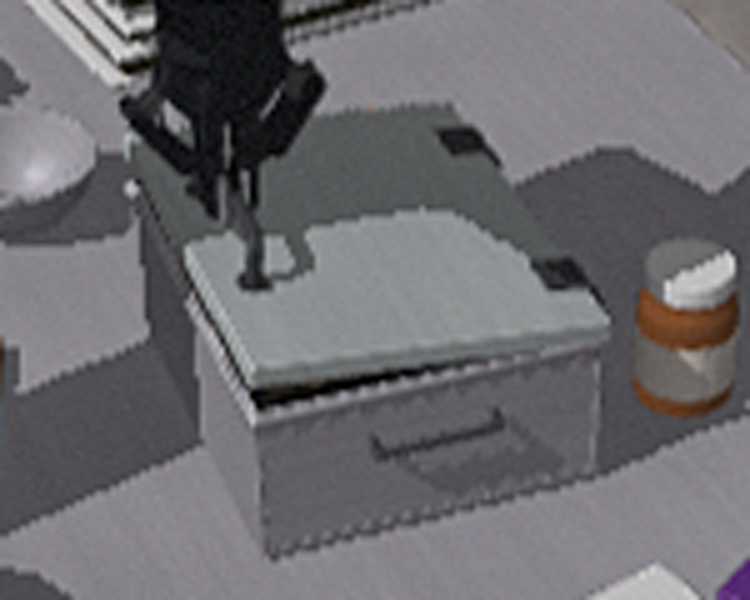

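View pics/scene_10.png

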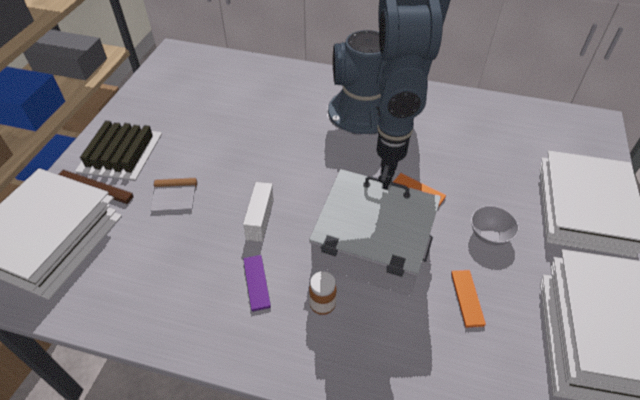

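The lid is at about 0.126 rad, held by the handle, and the pile and bystanders are undisturbed. I let it settle, check once more and hand in.

Request:
jog_arm(series=[0,0,0,0,0,0,0,0,0,0,0,0,0,0,0,0])

```text
t: 26.1
eef_pos: [0.5, 0.1607, 0.1882]
orientation: [89.8, 89.9, 174.6]
wrist_force: [-6.4, 2.7, -3.6]
gripper_width: 0.077
```

Run:
```python
from look import *
s=r.observe(); print(s["t"],s["wrist_force"],s["eef_pos"],abs(s["joint_velocities"]).max())
print(r.finish_job())
```

```text
26.1 [-6.36107994  2.68385632 -3.61367772] [0.50002491 0.16068503 0.18816592] 0.15883775818432908
the job is handed in; nothing more can be done
None
```

I moved board_b and then board_a from the lid onto the pile. I then gripped the lid handle at 110 N, pulled up slowly until the seal gave way, and handed the job in at 26.1 s still holding the lid open. No verdict is reported.

- **Lid:** The pull read about 22 N and eased off about 10 mm up. The three cameras put the lid at 0.124 (wrist), 0.127 (scene) and 0.131 rad (side), which is about 30 mm at the front edge. The gripper pose did not change over the last 0.5 s.
- **Pile:** It looked flush and square from the wrist, scene and side views after the second board, with its top at about 70 mm. I judged that by eye for board_a. I measured board_b where it was set down: it sat about 2 mm from the pile centre, with lengths parallel to within 0.1°.
- **Bystanders:** The bowl, jar, scraper and the orange and purple look-alikes look undisturbed in the last scene picture, though I did not measure them.
- **Disagreement:** The gripper read about 6.5 mm open on the 10 mm bar, which I did not explain; the grip did not slip under the pull.

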